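# Tip the tall tin down and close the spice case

### The job

The tall tea tin standing in the spice case is in the way of the sliding glass. With the fingertips only, push the tin over, away from the glass, so that it lies flat on its side in the lane beside the six jars; then push the glass by its wooden bar until it is fully closed over the jars and the tin. Grasp and lift nothing, do not let the glass knock against the tin, and leave everything else where it is.

Things in the scene. Friction and masses are not known exactly. Their poses are not given: they have to be found in the camera images.
- case: low open wooden case fixed on the counter, 156 mm (its x) by 620 mm (its y), walls 88 mm high, floor top at 10 mm; origin: centre of its underside. +y half: six fixed steel jars (42 mm wide, tops at 67 mm) in a row along its x = +44 mm, and in front of them the lane with the tin. -y half: empty but for a small bowl. The glass slides along its y in grooves near the top
- lane (a point): centre of the floor of the lane in the case, in front of the jars, 10 mm above the counter: 80 mm wide (x) by 300 mm long (y), between the case's front wall and a divider 40 mm high; axes as the case's
- tin: tall rectangular steel tea tin, loose, closed, 56 (its x) by 48 (its y) by 120 mm high (its z), about 0.2 kg; origin: its centre, 60 mm above its underside. Starts upright on the lane's floor, nearly square with the case, its top at 130 mm, well above the glass. Pushed near the top towards the case's +y it tips over its lower edge; pushed low it slides
- glass (a joint): travel in m of the clear glass panel (300 mm long, 136 wide, 5 thick, its top 80 mm above the counter) along the case's +y: 0 = parked over the -y half, 0.300 (end stop) = fully closed over jars and lane. Its leading edge lies at case y = travel. About 2 N moves it; it stays where it is left
- glass_bar (a point): centre of the top face of the wooden bar on the glass, by which it is pushed: 44 mm long (case x), 12 mm thick (case y), its top 26 mm above the glass's top, 50 mm in from the trailing (-y) edge of the glass; axes as the case's
- dabba: closed masala dabba: round steel box with flat lid and small knob, 168 mm across, 82 mm high; a bystander; origin: centre of its underside
- spoon: white ceramic spoon, 145 mm long, 15 mm high, lying on the counter; a bystander; origin under its middle
- strainer: red plastic tea strainer, 68 mm bowl, 26 mm high, with a 100 mm handle; a bystander; origin under the bowl
- ladle: steel ladle, 76 mm bowl, 28 mm high, handle 180 mm long; a bystander; origin under the bowl
- katori: small steel bowl, 68 mm across, 30 mm high, standing on the floor of the case's empty half, under the parked glass; a bystander; origin: centre of its underside
- tumbler: steel tumbler, 68 mm across, 85 mm high, on the counter; a bystander; origin: centre of its underside
Things that resemble listed ones, but are neither listed nor needed, are in the scene too. Leave any blue or green look-alike of the tin alone.

How it is judged:
By the outcome, as a careful person would: the job done as asked, in the order asked, and still so for the second after the job is handed in, with the robot touching nothing.
It also fails if it takes over 45 s, if anything falls off the work surface, if the arm or the gripper's body presses on something with over 40 N, if the wrist force passes 120 N, or if a joint passes its speed limit or range.

### The arm

A 6-joint arm with a two-finger parallel gripper is mounted at the origin on the work surface. World frame = base frame: x ahead of the robot, y to its left, z up, the work surface at z = 0. Lengths are in m, angles in rad, forces in N, time in s.
With the tool pointing down it reaches from about 0.325 to 0.85 m from the base axis. Payload 4.4 kg.
Tool frame: the origin (TCP) lies midway between the tips of the shut fingers; the grasp point (between the pads) lies 19 mm behind it; x points along the fingers, y is the direction in which the jaws open and shut, and the axes are right-handed (so a half turn about x gives the same grasp; the last joint's range is limited). The gripper opens to 94 mm and grips with 3 to 60 N. Pads are 16 mm wide; open, the fingers measure 119 mm over their backs; the gripper's body (75 mm by 177 mm) begins 78 mm behind the grasp point.
Start: joints at [-1.335, 0.207, 1.542, -0, 1.393, -0.15], TCP at [0.217, -0.533, 0.205] pointing down, gripper open.
Joint ranges: [-2.73, 2.73], [-0.86, 2.22], [0.23, 2.46], [-1.11, 4.25], [0.08, 2.63], [-2.82, 2.82]. Speed limits (rad/s): [2.79, 2.79, 3.14, 3.14, 3.14, 3.14].

### API

Orientations are given as a unit quaternion [w, x, y, z].
In Python, from workcell import readout, vision, order gives the robot as it stands.
- The arm moves only by the tool servo_tool, never from a script. Its argument "moves" is one flat list of numbers, 5 for each row, row after row: the finger opening in cm, from 0 to 9.4, then the shift along the tool's x, y, z in cm, then the turn about the tool's x in rad. A call has 1 to 12 rows; each row is the pose to reach, as a shift and turn from the pose measured when the call began, along the tool's axes at that moment; what a row does not reach only later rows make up. A row lasts 1/8 s, in which the tool goes at most 62.5 mm and 10.7 degrees, less where a joint would pass 70% of its speed; a pose out of reach is approached as far as the arm can. A call with a gripper value outside its range is refused whole. The fingers move at their own pace and stop on an object; "newtons" is the grip in N (left out, the last holds). Time passes only in rows, so rows that repeat a pose let the fingers close. It gives the time, the measured TCP pose, the force and the opening at its end, in the units of the state.
- readout.read_state(): the state, without advancing time (a new reading comes with each control period).
- vision.grab_frame(name): name is "side" or "top" or "wrist"; returns a dict with "frame" (400x640x3 uint8, red, green, blue), "fovy" (degrees; the focal length in pixels is half the picture's height over the tangent of half this angle, whatever the lens; pixels are square), "cx", "cy" (the principal point, pixels), "k1" (the pictures are not rectified: a ray, as slopes to the right and down, at radius r is drawn at 1 + k1 r^2 times it, then the intrinsics apply), "view" (4x4, takes a point from world to camera coordinates); the wrist camera has in their place "mount" (4x4, takes a point from camera to tool coordinates, whose origin is the TCP and whose axes are the tool frame's). Camera axes: x right, y up, looking along -z (the intrinsics and any distortion apply to the point x, -y, -z); pixel columns grow to the right and rows downward; lengths in m; the calibration is good to about 2 mm. A picture is of the moment at which its call begins: read the wrist's pose just before it. There is no depth.
- order.close_job(): hands the job in, once; it reports no verdict.
The state is a dict: "time_s": time; "joint_pos": joint angles; "joint_velocities": joint speeds; "tau": joint torques, N m; "position": TCP position; "orientation": TCP orientation; "ft_force": force on the tool from outside, world axes, zero at the start; "moment": the same for the moment, N m; "grip_width": finger opening in m.
Only numpy, scipy, OpenCV 4.12 (cv2) and the standard library are available. Lean on these libraries where they do the work, as an engineer would, in place of code of your own. Each camera call takes 0.05 s, during which the arm holds its last target.

## Working session

There is one attempt and no reset: what is moved stays moved. The work goes in short steps, Python scripts to look and compute and a tool call to move; the robot and the scene stay as the last step left them, time stands still between calls to the robot, and variables do not carry over. Pictures are saved under pics/ and viewed, and the job is handed in when it is done.

Besides the shell and the picture viewer there is one more tool, called after "Call:" as a command line: name --argument value ..., lists and objects as JSON in quotes. servo_tool: Moves the arm, as the interface text tells. Its arguments: {"type":"object","properties":{"moves":{"type":"array"},"newtons":{"type":"number"}},"required":["moves"]}

```bash
mkdir -p pics; ls
cat > h.py <<'E'
import numpy as np, cv2
from workcell import readout, vision, order
def grab(n,f):
    st=readout.read_state(); d=vision.grab_frame(n); cv2.imwrite('pics/'+f+'.png',d['frame'][:,:,::-1]); 
    np.save('pics/'+f+'.npy',{'d':d,'st':st},allow_pickle=True); return d,st
def load(f):
    o=np.load('pics/'+f+'.npy',allow_pickle=True).item(); return o['d'],o['st']
def q2R(q):
    w,x,y,z=q
    from scipy.spatial.transform import Rotation as R
    return R.from_quat([x,y,z,w]).as_matrix()
def camT(d,st):
    if 'view' in d and d['view'] is not None: return np.linalg.inv(np.array(d['view']))
    T=np.eye(4);T[:3,:3]=q2R(st['orientation']);T[:3,3]=st['position']; return T@np.array(d['mount'])
def KD(d):
    f=200/np.tan(np.radians(d['fovy'])/2)
    return np.array([[f,0,d['cx']],[0,f,d['cy']],[0,0,1.]]),np.array([d['k1'],0,0,0,0.])
def ray(d,st,uv):
    K,D=KD(d);uv=np.array(uv,float).reshape(-1,1,2)
    n=cv2.undistortPoints(uv,K,D)[:,0]
    T=camT(d,st); v=np.c_[n[:,0],-n[:,1],-np.ones(len(n))]@T[:3,:3].T
    return T[:3,3],v
def plane(d,st,uv,z):
    o,v=ray(d,st,uv); return o+v*((z-o[2])/v[:,2])[:,None]
def proj(d,st,P):
    T=np.linalg.inv(camT(d,st));K,D=KD(d);p=np.atleast_2d(P)@T[:3,:3].T+T[:3,3]
    p=p*[1,-1,-1]
    return cv2.projectPoints(p.reshape(-1,1,3),np.zeros(3),np.zeros(3),K,D)[0][:,0]
E
python3 - <<'E'
from h import *
for n in ['side','top','wrist']:
    d,st=grab(n,n+'0'); print(n,{k:d[k] for k in d if k!='frame'})
print(st)
E
```

```text
pics
side {'fovy': 44.16244612759811, 'cx': 322.7262229391032, 'cy': 198.92934858512692, 'k1': -0.04108355248339507, 'view': array([[-0.9749369 , -0.22130729,  0.02282831,  0.53555883],
       [ 0.16166382, -0.63419476,  0.75608321, -0.11195151],
       [-0.15284913,  0.74082393,  0.65407725, -1.30471166],
       [ 0.        ,  0.        ,  0.        ,  1.        ]])}
top {'fovy': 52.48619898164938, 'cx': 315.3505592850903, 'cy': 188.43862026664792, 'k1': 0.009378044576061187, 'view': array([[ 0.02798845, -0.99946834, -0.01672364,  0.07375571],
       [ 0.99197732,  0.02570761,  0.12377448, -0.53125863],
       [-0.12327875, -0.02005372,  0.99216944, -1.06308183],
       [ 0.        ,  0.        ,  0.        ,  1.        ]])}
wrist {'fovy': 62.357476528771066, 'cx': 318.055130277367, 'cy': 198.27434531373672, 'k1': -0.06222115170943849, 'mount': array([[ 7.57623116e-04,  2.85714178e-01, -9.58314580e-01,
        -1.79051092e-01],
       [ 9.99999702e-01, -3.56876547e-04,  6.84178467e-04,
        -7.03875292e-04],
       [-1.46520510e-04, -9.58314813e-01, -2.85714363e-01,
        -8.42580970e-02],
       [ 0.00000000e+00,  0.00000000e+00,  0.00000000e+00,
         1.00000000e+00]])}
{'time_s': 0.1, 'joint_pos': array([-1.33448752e+00,  2.07332952e-01,  1.54275921e+00, -1.36667862e-05,
        1.39347619e+00, -1.50465737e-01]), 'joint_velocities': array([ 1.80895157e-03, -1.88634491e-03, -3.06124276e-03, -4.08592299e-04,
       -2.89562463e-04, -7.76557854e-05]), 'tau': array([-9.92156383e-04, -3.71866465e+01, -2.82293719e+01,  6.99446420e-02,
        3.11378203e-02, -4.61130526e-05]), 'position': array([ 0.21672993, -0.53183694,  0.20443255]), 'orientation': array([-0.13519781, -0.6938903 , -0.13659314,  0.69395974]), 'ft_force': array([0.26149909, 0.81630086, 0.34188036]), 'moment': array([-0.02431839,  0.03298557,  0.03361068]), 'grip_width': 0.09403009498715882}
```

View pics/top0.png

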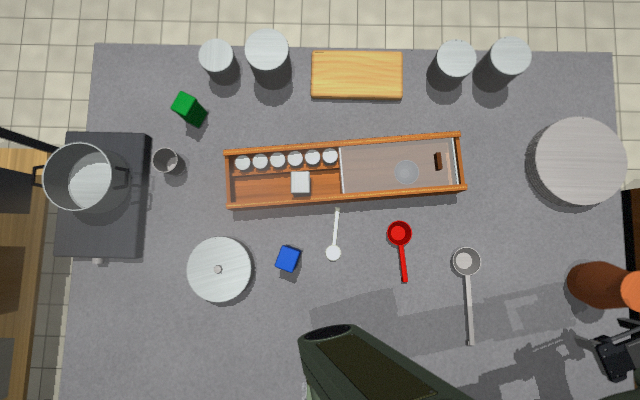

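View pics/side0.png

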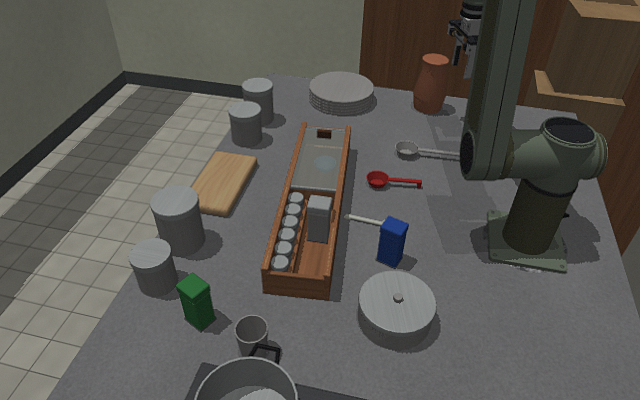

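View pics/wrist0.png

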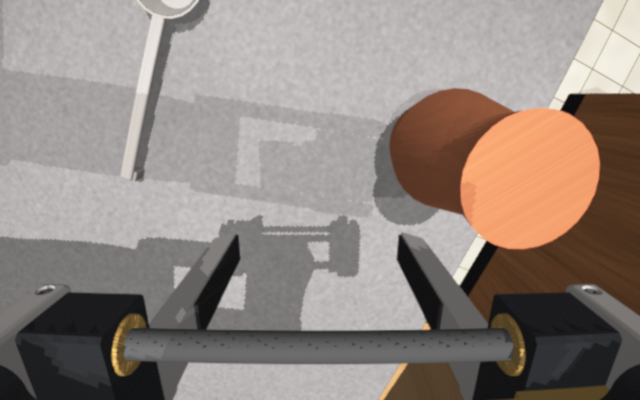

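Run:
```python
from h import *
d,st=load('top0'); im=d['frame'][115:225,210:480,::-1]
cv2.imwrite('pics/z1.png',cv2.resize(im[:, :150],None,fx=5,fy=5,interpolation=cv2.INTER_CUBIC))
cv2.imwrite('pics/z2.png',cv2.resize(im[:, 120:],None,fx=5,fy=5,interpolation=cv2.INTER_CUBIC))
d,st=load('side0'); im=d['frame'][110:300,250:370,::-1]
cv2.imwrite('pics/z3.png',cv2.resize(im,None,fx=3,fy=3,interpolation=cv2.INTER_CUBIC))
```

```text
(no output)
```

View pics/z1.png

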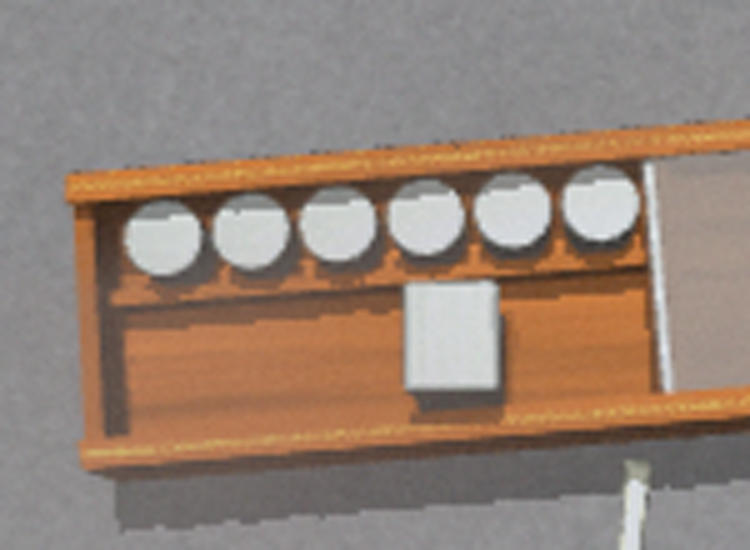

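View pics/z2.png

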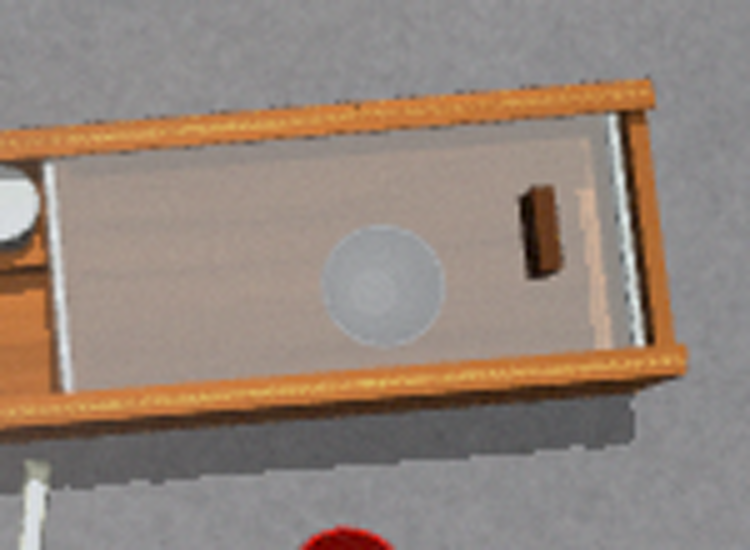

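View pics/z3.png

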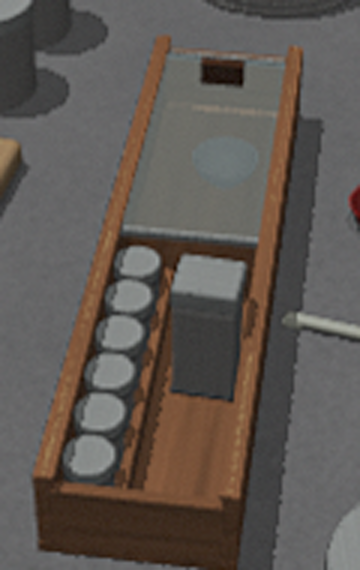

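```bash
cat > m.py <<'E'
from h import *
d,st=load('top0')
def P(pts,ox,z):
    p=(np.array(pts,float)-2)/5+[ox,115]; return plane(d,st,p,z)
C=np.r_[P([(66,178),(82,465)],210,.088),P([(653,82),(686,370)],330,.088)][:,:2]
print('case',C.round(4))
a=(C[0]+C[1])/2; b=(C[2]+C[3])/2
ey=(a-b)/np.linalg.norm(a-b); ex=np.array([ey[1],-ey[0]]); c=(a+b)/2
print('len',np.linalg.norm(a-b),'w',(C[0]-C[1])@ex,(C[2]-C[3])@ex,'c',c,'yaw',np.degrees(np.arctan2(ex[1],ex[0])))
def loc(p): return np.c_[(p[:,:2]-c)@ex,(p[:,:2]-c)@ey].round(4)
if __name__=='__main__':
    t=P([(404,283),(497,281),(500,389),(405,390)],210,.13); print('tin',t.round(4),loc(t),loc(t).mean(0))
    print('glass',loc(P([(644,163),(662,392)],210,.08)))
    g=P([(531,187),(552,184),(562,272),(542,277)],330,.106); print('bar',g.round(4),loc(g),loc(g).mean(0))
    j=P([(163,239),(600,203)],210,.067);print('jars',loc(j))
E
python3 m.py
```

```text
case [[ 0.6165  0.331 ]
 [ 0.4669  0.3144]
 [ 0.6822 -0.2846]
 [ 0.5319 -0.299 ]]
len 0.6179990608716688 w 0.15048142970645959 0.15097158766761098 c [0.574393   0.01544569] yaw 6.0680443988118835
tin [[0.5586 0.1492 0.13  ]
 [0.5607 0.1031 0.13  ]
 [0.5069 0.1    0.13  ]
 [0.5052 0.1468 0.13  ]] [[-0.0016  0.1346]
 [-0.0043  0.0886]
 [-0.0582  0.0912]
 [-0.0549  0.1379]] [-0.02975   0.113075]
glass [[ 0.0605  0.008 ]
 [-0.0605  0.009 ]]
bar [[ 0.6211 -0.2163  0.106 ]
 [ 0.6229 -0.2269  0.106 ]
 [ 0.5778 -0.2315  0.106 ]
 [ 0.575  -0.2215  0.106 ]] [[ 0.022  -0.2354]
 [ 0.0226 -0.2461]
 [-0.0227 -0.2459]
 [-0.0245 -0.2356]] [-0.00065 -0.24075]
jars [[0.0432 0.2645]
 [0.0438 0.0323]]
```

```bash
cat > go.py <<'E'
from m import *
# target in case coords (x,y,z), yaw: jaw along +-ex
def delta(x,y,z):
    s=readout.read_state(); R=q2R(s['orientation']); p=np.array(s['position'])
    w=np.r_[c+ex*x+ey*y,z]; dl=R.T@(w-p)*100
    tp=np.r_[ (p[:2]-c)@ex,(p[:2]-c)@ey,p[2]]
    e3=R.T@np.r_[ex,0]; a=np.arctan2(e3[2],e3[1]); a2=np.arctan2(-e3[2],-e3[1])
    print('tcp case',tp.round(4),'delta cm',dl.round(2),'turn',round(a,3),round(a2,3),'q6',s['joint_pos'][5],'F',s['ft_force'].round(1),'t',s['time_s'],'w',s['grip_width'])
    print('R',R.round(3).tolist())
import sys
delta(*map(float,sys.argv[1:4]))
E
python3 go.py -.03 .05 .2
```

```text
case [[ 0.6165  0.331 ]
 [ 0.4669  0.3144]
 [ 0.6822 -0.2846]
 [ 0.5319 -0.299 ]]
len 0.6179990608716688 w 0.15048142970645959 0.15097158766761098 c [0.574393   0.01544569] yaw 6.0680443988118835
tcp case [-0.4135 -0.5065  0.2045] delta cm [  0.54 -42.84 -52.27] turn -1.29 1.852 q6 -0.15051335448572048 F [-0.1 -0.1 -0.8] t 0.15 w 0.0941697272571807
R [[-0.0, 0.377, -0.926], [0.002, -0.926, -0.377], [-1.0, -0.002, -0.0]]
```

Call:
servo_tool --moves '[9.4, 0, -1.5, -2, -0.05, 5, 0, -5, -6, -0.2, 0, 0, -9, -11, -0.32, 0, 0, -13, -16, -0.44, 0, 0, -17, -21, -0.56, 0, 0, -21, -26, -0.7, 0, 0, -25, -31, -0.82, 0, 0, -29, -36, -0.94, 0, 0, -33, -41, -1.06, 0, 0, -37, -46, -1.18, 0, 0, -41, -50.5, -1.29, 0, 0.5, -42.8, -52.3, -1.29]' --newtons 20

```text
time_s: 1.65
position: [0.5406, 0.0646, 0.2005]
orientation: [0.526, 0.473, 0.527, -0.471]
ft_force: [-0.5, -0.9, 0.5]
grip_width: 0.0007
```

```bash
python3 go.py -.03 .05 .118|tail -2
python3 - <<'E'
from h import *
grab('side','side1');grab('wrist','wrist1')
E
```

```text
tcp case [-0.0284  0.0524  0.2005] delta cm [ 8.25 -0.17  0.26] turn 0.003 -3.138 q6 -0.15106552053441497 F [-0.5 -0.9  0.5] t 1.65 w 0.0007329294118706116
R [[0.0, 0.994, 0.109], [0.002, 0.109, -0.994], [-1.0, 0.001, -0.002]]
```

View pics/side1.png

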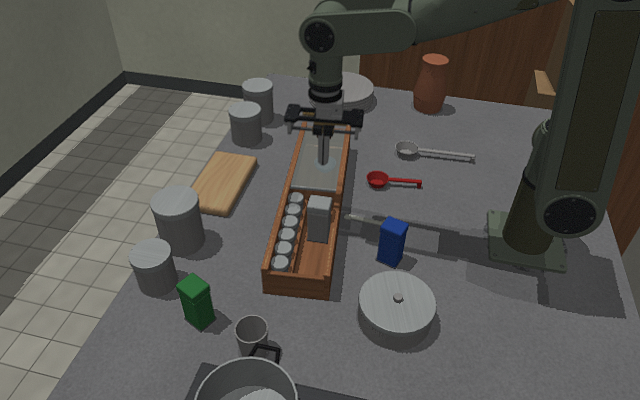

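View pics/wrist1.png

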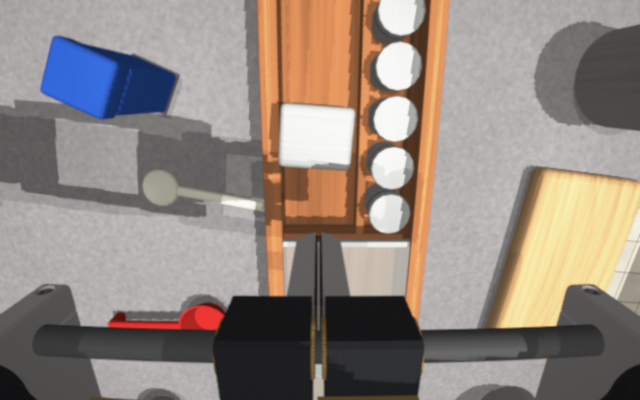

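Call:
servo_tool --moves '[0, 4, 0, 0, 0, 0, 8, -0.2, 0, 0, 0, 8.7, -0.2, 0, 0, 0, 8.7, -0.2, -1, 0, 0, 8.7, -0.2, -1.8, 0, 0, 8.7, -0.2, -2.4, 0, 0, 8.7, -0.2, -3, 0, 0, 8.7, -0.2, -3.6, 0, 0, 8.7, -0.2, -4.2, 0]'

```text
time_s: 2.88
position: [0.5331, 0.1071, 0.1127]
orientation: [0.526, 0.472, 0.528, -0.471]
ft_force: [0.3, -1.5, -0.3]
grip_width: 0.0006
```

```bash
python3 go.py -.03 .05 .113|tail -2
python3 - <<'E'
from h import *
d,st=grab('side','side2');cv2.imwrite('pics/s2.png',cv2.resize(d['frame'][100:300,230:390,::-1],None,fx=3,fy=3));grab('wrist','wrist2')
E
```

```text
tcp case [-0.0314  0.0955  0.1127] delta cm [-0.04  0.12  4.55] turn 0.005 -3.137 q6 -0.0746092220972999 F [ 0.3 -1.5 -0.3] t 2.875 w 0.0005902985687768398
R [[-0.002, 0.994, 0.111], [0.003, 0.111, -0.994], [-1.0, -0.001, -0.003]]
```

View pics/s2.png

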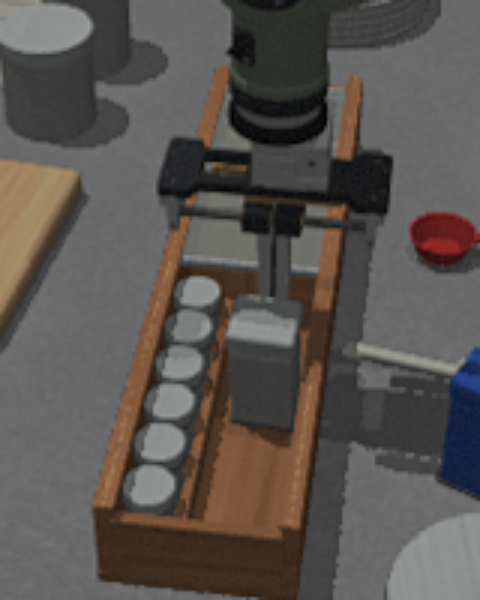

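View pics/wrist2.png

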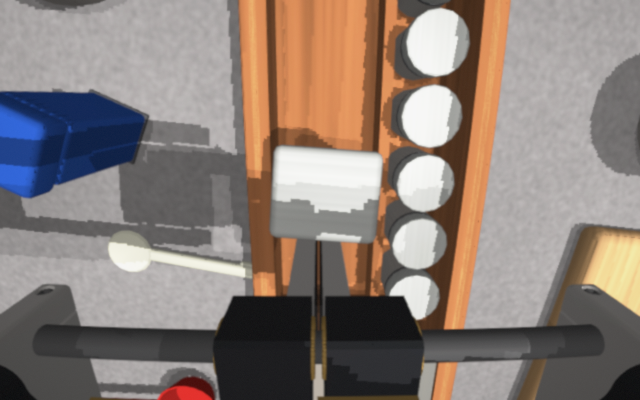

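Call:
servo_tool --moves '[0, 0, 0, -0.8, 0, 0, 0, 0, -1.4, 0, 0, 0, 0, -2, 0, 0, 0, 0, -2.5, 0, 0, 0, 0, -3, 0, 0, 0, 0, -3.4, 0, 0, 0, 0, -3.8, 0, 0, 0, 0, -4.0, 0, 0, 0, 0, -4.0, 0, 0, 0, 0, -4.0, 0]'

```text
time_s: 4.22
position: [0.5283, 0.147, 0.1125]
orientation: [0.526, 0.472, 0.528, -0.471]
ft_force: [-0.3, 0.4, 0.2]
grip_width: 0.0004
```

```bash
python3 go.py -.03 .05 .113|tail -2
python3 - <<'E'
from h import *
d,st=grab('side','side3');cv2.imwrite('pics/s3.png',cv2.resize(d['frame'][100:300,230:390,::-1],None,fx=3,fy=3));grab('wrist','wrist3')
E
```

```text
tcp case [-0.0319  0.1357  0.1125] delta cm [-0.07  0.14  8.57] turn 0.005 -3.136 q6 -0.001001478265695049 F [-0.3  0.4  0.2] t 4.225 w 0.0003608942993327792
R [[-0.002, 0.994, 0.111], [0.003, 0.111, -0.994], [-1.0, -0.002, -0.003]]
```

View pics/s3.png

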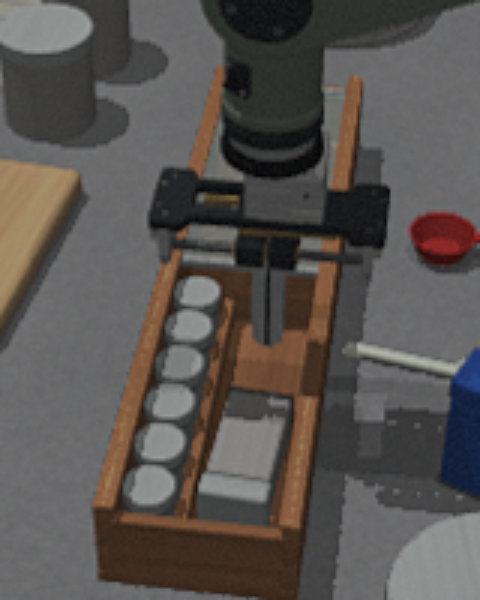

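View pics/wrist3.png

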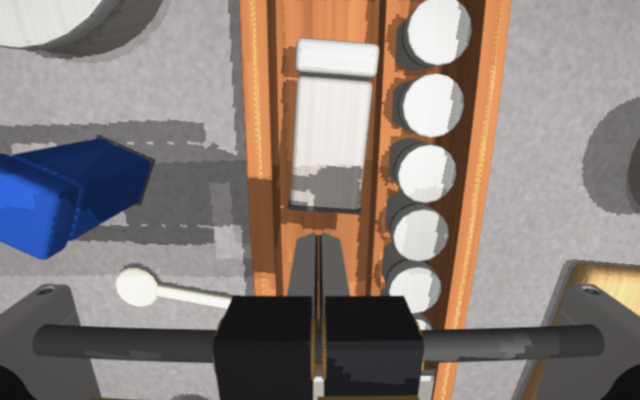

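Call:
servo_tool --moves '[0, -4, 0, 0, 0, 0, -8, 0, 0, 0, 0, -8, 0.5, 4, 0, 0, -8, 1, 10, 0, 0, -8, 1.5, 16, 0, 0, -8, 2, 22, 0, 0, -8, 2.5, 28, 0, 0, -8, 3, 34, 0, 0, -8, 3.1, 39, 0, 0, -8, 3.1, 41.5, 0, 0, -8, 3.1, 41.5, 0]'

```text
time_s: 5.7
position: [0.6051, -0.2631, 0.1907]
orientation: [0.525, 0.472, 0.528, -0.472]
ft_force: [-0.2, 0.8, -0.1]
grip_width: 0.0005
```

```bash
python3 go.py 0 -.27 .091|tail -2
python3 - <<'E'
from h import *
d,st=grab('side','side4');grab('wrist','wrist4');grab('top','top4')
E
```

```text
tcp case [ 0.0011 -0.2802  0.1907] delta cm [ 9.98 -0.09 -0.98] turn 0.003 -3.138 q6 -0.6514908852235575 F [-0.2  0.8 -0.1] t 5.7 w 0.00052847395529975
R [[-0.003, 0.994, 0.109], [0.004, 0.109, -0.994], [-1.0, -0.002, -0.004]]
```

View pics/top4.png

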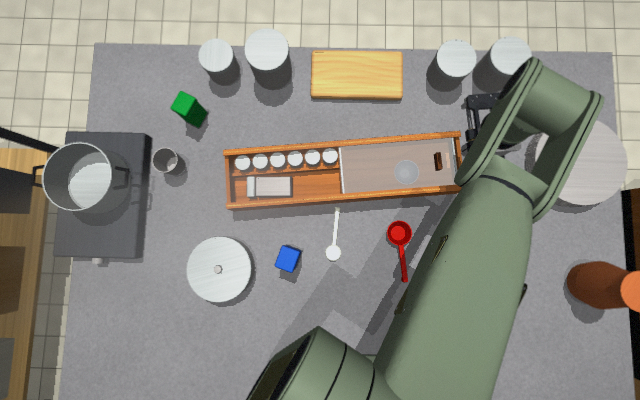

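View pics/wrist4.png

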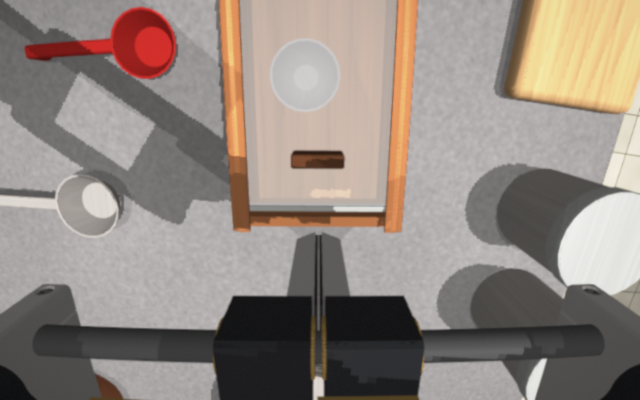

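View pics/side4.png

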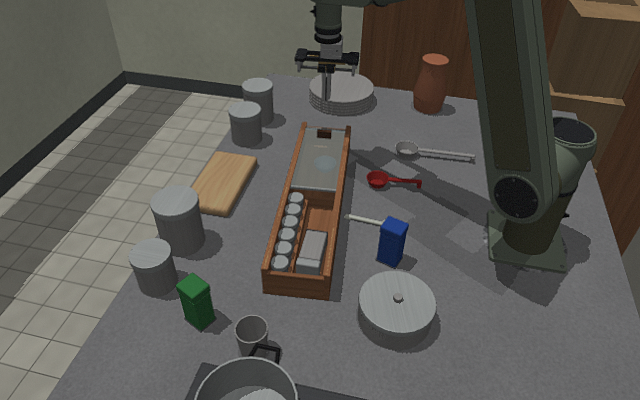

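Run:
```python
from m import *
d,st=load('wrist4'); st['position'];im=d['frame'][140:180,280:355,::-1]
cv2.imwrite('pics/z4.png',cv2.resize(im,None,fx=8,fy=8,interpolation=cv2.INTER_CUBIC))
print(loc(plane(d,st,[(291,151),(344,152),(344,160),(291,160),(344,168),(291,167)],.106)))
# tin lying: top face z .058
d,st=load('top4');im=d['frame'][165:205,230:310,::-1]
cv2.imwrite('pics/z5.png',cv2.resize(im,None,fx=8,fy=8,interpolation=cv2.INTER_CUBIC))
```

```text
case [[ 0.6165  0.331 ]
 [ 0.4669  0.3144]
 [ 0.6822 -0.2846]
 [ 0.5319 -0.299 ]]
len 0.6179990608716688 w 0.15048142970645959 0.15097158766761098 c [0.574393   0.01544569] yaw 6.0680443988118835
[[-0.0203 -0.2329]
 [ 0.0221 -0.2334]
 [ 0.0223 -0.2399]
 [-0.0205 -0.2401]
 [ 0.0225 -0.2464]
 [-0.0206 -0.2459]]
```

View pics/z4.png

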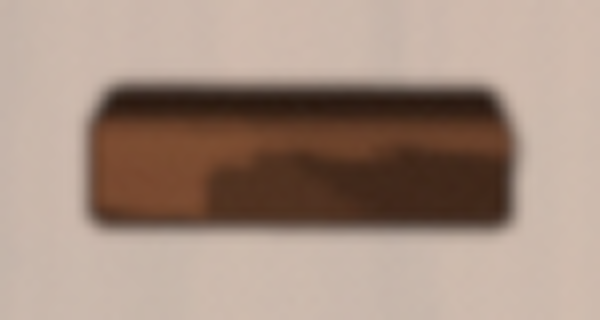

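View pics/z5.png

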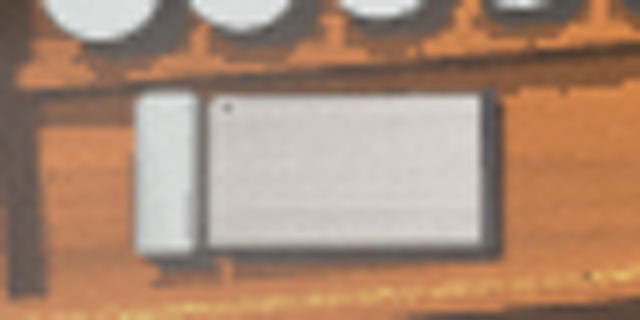

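Call:
servo_tool --moves '[0, 3, 0, -1.2, 0, 0, 8, 0, -1.2, 0, 0, 9.9, 0, -1.2, 0, 0, 9.9, 0, -1.2, 0, 0, 9.9, 0, -1.8, 0, 0, 9.9, 0, -2.3, 0, 0, 9.9, 0, -2.8, 0, 0, 9.9, 0, -3.5, 0, 0, 9.9, 0, -4.5, 0, 0, 9.9, 0, -5.5, 0]'

```text
time_s: 7.1
position: [0.5989, -0.2044, 0.0925]
orientation: [0.526, 0.471, 0.529, -0.47]
ft_force: [0.8, -1.6, 2.5]
grip_width: 0.0005
```

```bash
python3 go.py 0 .036 .092|tail -2
python3 - <<'E'
from h import *
d,st=grab('wrist','wrist5')
E
```

```text
tcp case [ 0.0011 -0.2212  0.0925] delta cm [  0.16   0.07 -25.72] turn 0.007 -3.134 q6 -0.5808867404798735 F [ 0.8 -1.6  2.5] t 7.1 w 0.0004859935403464804
R [[-0.002, 0.994, 0.113], [0.004, 0.113, -0.994], [-1.0, -0.002, -0.004]]
```

View pics/wrist5.png

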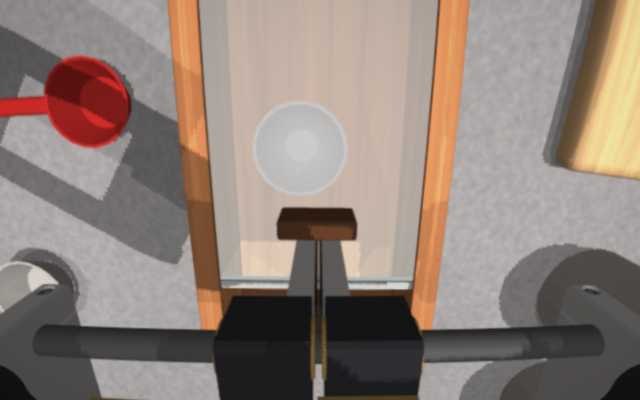

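Call:
servo_tool --moves '[0, 0, 0, -1.5, 0, 0, 0, 0, -3.5, 0, 0, 0, 0, -5.5, 0, 0, 0, 0, -7.5, 0, 0, 0, 0, -9.5, 0, 0, 0, 0, -11.5, 0, 0, 0, 0, -13.5, 0, 0, 0, 0, -15.5, 0, 0, 0, 0, -17.5, 0, 0, 0, 0, -19, 0, 0, 0, 0, -20, 0, 0, 0, 0, -21, 0]'

```text
time_s: 8.65
position: [0.5742, 0.0066, 0.0933]
orientation: [0.525, 0.471, 0.53, -0.47]
ft_force: [1.3, -1.6, -2.5]
grip_width: 0.0004
```

```bash
python3 go.py 0 .036 .092|tail -2
python3 - <<'E'
from h import *
d,st=grab('wrist','wrist6');d,st=grab('side','side6')
cv2.imwrite('pics/s6.png',cv2.resize(d['frame'][100:300,230:390,::-1],None,fx=3,fy=3))
E
```

```text
tcp case [-0.0012 -0.0088  0.0933] delta cm [ 0.16  0.15 -4.48] turn 0.008 -3.134 q6 -0.2585137820326415 F [ 1.3 -1.6 -2.5] t 8.65 w 0.00042130601336449683
R [[-0.004, 0.994, 0.114], [0.006, 0.114, -0.993], [-1.0, -0.004, -0.006]]
```

View pics/s6.png

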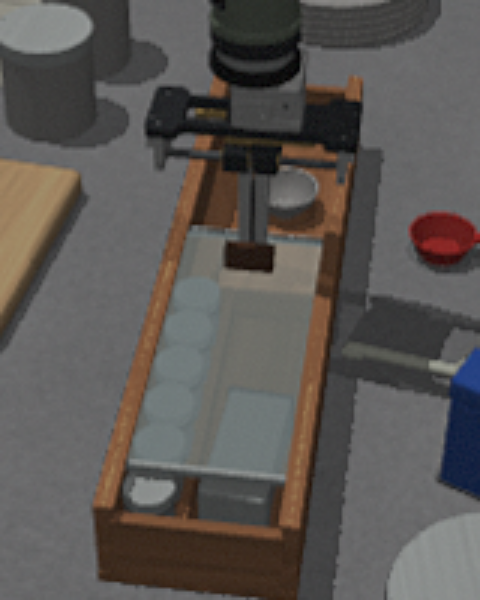

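View pics/wrist6.png

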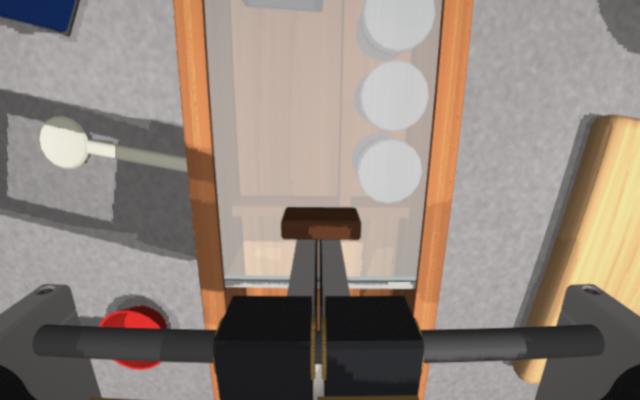

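Glass passes over the flat tin freely. Now the last 4.5 cm, slowly, to the stop.

Call:
servo_tool --moves '[0, 0, 0, -0.8, 0, 0, 0, 0, -1.6, 0, 0, 0, 0, -2.4, 0, 0, 0, 0, -3.0, 0, 0, 0, 0, -3.5, 0, 0, 0, 0, -3.8, 0, 0, 0, 0, -4.1, 0, 0, 0, 0, -4.4, 0, 0, 0, 0, -4.4, 0]'

```text
time_s: 9.88
position: [0.5696, 0.0486, 0.094]
orientation: [0.526, 0.47, 0.529, -0.471]
ft_force: [2.8, -7.6, -1.3]
grip_width: 0.0007
```

```bash
python3 go.py 0 .036 .092|tail -2
python3 - <<'E'
from h import *
d,st=grab('side','side7')
cv2.imwrite('pics/s7.png',cv2.resize(d['frame'][100:300,230:390,::-1],None,fx=3,fy=3))
E
```

```text
tcp case [-0.0012  0.0335  0.094 ] delta cm [ 0.2   0.13 -0.25] turn 0.009 -3.133 q6 -0.18348397291474705 F [ 2.8 -7.6 -1.3] t 9.875 w 0.0007124881931752159
R [[-0.004, 0.993, 0.115], [0.002, 0.115, -0.993], [-1.0, -0.003, -0.003]]
```

View pics/s7.png

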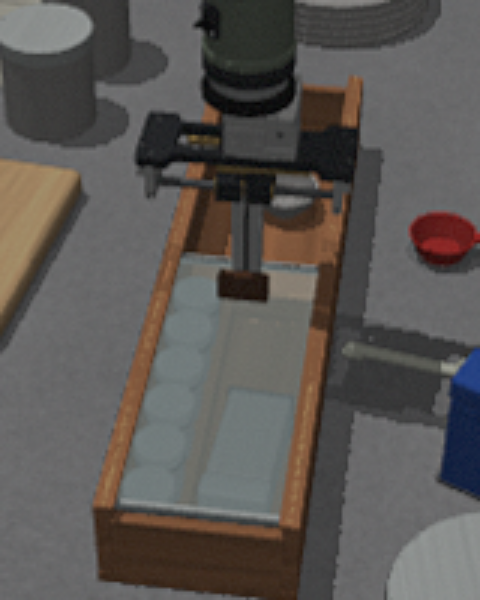

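Call:
servo_tool --moves '[0, 0, 0, -0.2, 0, 0, 0, 0, -0.4, 0, 0, 0, 0, -0.4, 0]'

```text
time_s: 10.3
position: [0.5696, 0.0486, 0.0941]
orientation: [0.528, 0.469, 0.528, -0.472]
ft_force: [1.3, -11.8, -1.2]
grip_width: 0.0004
```

Position did not change while the force rose, so the glass is against its stop. Back off, then raise and clear the view.

Call:
servo_tool --moves '[0, 0, 0, 0.5, 0, 0, 0, 0, 1.2, 0, 0, 0, 0, 1.5, 0, 0, -4, 0, 1.5, 0, 0, -9, 0, 1.5, 0, 0, -12, 0, 3, 0, 0, -12, 0, 8, 0, 0, -12, 0, 14, 0, 0, -12, 0, 20, 0, 0, -12, 0, 26, 0, 0, -12, 0, 30, 0, 0, -12, 0, 30, 0]'

```text
time_s: 11.8
position: [0.604, -0.2517, 0.2147]
orientation: [0.527, 0.47, 0.527, -0.473]
ft_force: [0.3, -1.0, 0.2]
grip_width: 0.0003
```

```bash
python3 go.py 0 0 .2|tail -2
python3 - <<'E'
from m import *
d,st=grab('side','side8')
cv2.imwrite('pics/s8.png',cv2.resize(d['frame'][100:300,230:390,::-1],None,fx=3,fy=3))
d,st=grab('top','top8')
cv2.imwrite('pics/t8.png',cv2.resize(d['frame'][115:225,210:360,::-1],None,fx=5,fy=5,interpolation=cv2.INTER_CUBIC))
E
```

```text
tcp case [ 0.0012 -0.2688  0.2147] delta cm [ 1.370e+00  1.000e-02 -2.688e+01] turn 0.005 -3.137 q6 -0.6343454082560596 F [ 0.3 -1.   0.2] t 11.8 w 0.000308554762687944
R [[-0.003, 0.994, 0.111], [-0.004, 0.111, -0.994], [-1.0, -0.004, 0.004]]
case [[ 0.6165  0.331 ]
 [ 0.4669  0.3144]
 [ 0.6822 -0.2846]
 [ 0.5319 -0.299 ]]
len 0.6179990608716688 w 0.15048142970645959 0.15097158766761098 c [0.574393   0.01544569] yaw 6.0680443988118835
```

View pics/t8.png

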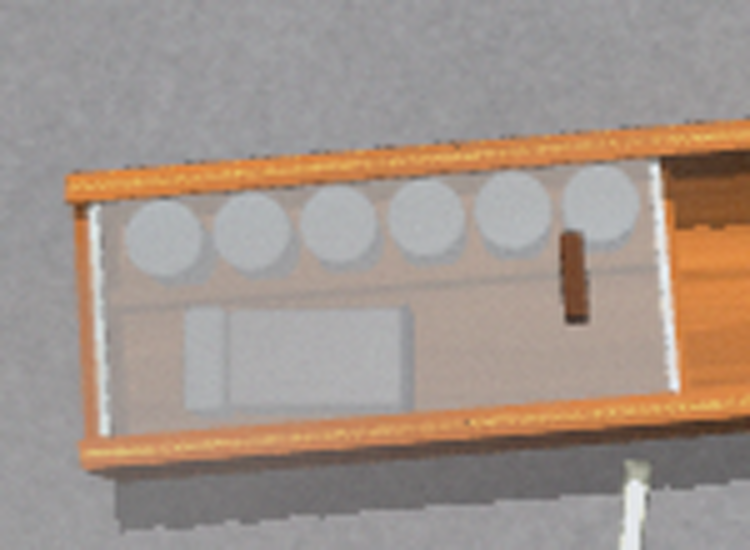

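View pics/top8.png

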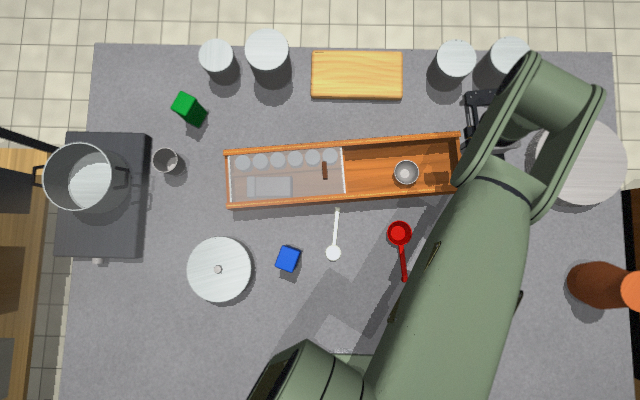

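View pics/s8.png

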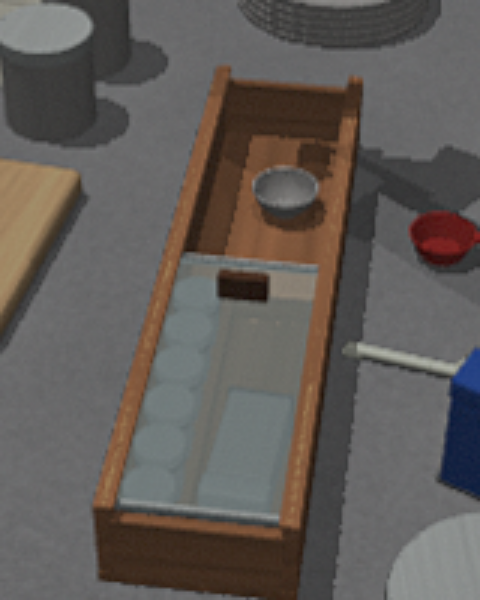

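Run:
```python
from m import *
print('bar',loc(P([(561,232),(583,232),(587,320),(566,322)],210,.106)).mean(0),'edges',loc(P([(90,205),(104,436)],210,.08)),loc(P([(660,160),(678,390)],210,.08)))
a=load('top0')[0]['frame'].astype(int);b=load('top8')[0]['frame'].astype(int)
m=(abs(a-b).sum(2)>90).astype('uint8');m[:, 440:]=0;m[270:]=0
n,l,s,_=cv2.connectedComponentsWithStats(m); print(s[1:][s[1:,4]>8])
print(order.close_job())
```

```text
case [[ 0.6165  0.331 ]
 [ 0.4669  0.3144]
 [ 0.6822 -0.2846]
 [ 0.5319 -0.299 ]]
len 0.6179990608716688 w 0.15048142970645959 0.15097158766761098 c [0.574393   0.01544569] yaw 6.0680443988118835
bar [-0.001025  0.04975 ] edges [[ 0.0617  0.2994]
 [-0.0604  0.2983]] [[ 0.0614 -0.0005]
 [-0.0602  0.0007]]
[[ 227  138  213   65 8941]
 [ 279  158    5    5   11]
 [ 400  169    9    9   63]
 [ 400  205   40   65 1608]
 [ 392  259    7   11   46]]
the job is handed in; nothing more can be done
None
```

With the shut fingertips I pushed the tin near its top towards the case's +y. It tipped over its lower edge and now lies flat on its side in the lane. I then pushed the glass by its bar until it was fully closed over the jars and tin, backed the fingers off, and handed the job in at about 12 s.

- **Glass closed:** the bar measures y = +49.8 mm against 50 expected, and the leading edge about 299 mm against 300. At the end the force rose from 7.6 to 11.8 N with no further movement, so the glass is at its stop.
- **Tin clear of the glass:** the pictures show the glass passing over the lying tin, and the force stayed at a few newtons in the readings while it slid.
- **Everything else:** comparing the top view before and after showed changes only in the case (glass and tin) and in patches I put down to the arm and its shadow. The arm hides the right and lower parts of that view, so I did not check those.

No check failed or disagreed.

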